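# Go / no-go check of a spindle bush

### The job

Check the bronze bush in the bearing pedestal for wear with the double-ended plug gauge that lies in the wooden rest: push the gauge's long go end squarely into the bush until the end of the handle seats against the bush's flange, and draw it out. Then turn the gauge round and hold its short no-go end squarely against the mouth of the bore with a light steady push for about a second, to confirm that it will not enter; force neither end. Finally lay the gauge back in both V notches of its rest, either way round, and let go; leave the wheel, oil bottle, screwdriver and lens tray where they are.

Things in the scene. Friction and masses are not known exactly. Their poses are not given: they have to be found in the camera images.
- gauge_center (a point): Double-ended plug gauge (loose, 0.19 to 0.35 kg, 139 mm long overall), lying level in the rest. This point is the middle of its knurled round aluminium handle (26 mm diameter, 90 mm long), on the axis; x runs along the gauge towards the go end. It can be taken across the middle of the handle from above and carried level.
- go_tip (a point): Centre of the go plug's tip, on the gauge's axis, 79 mm from the handle's middle; axes as gauge_center.
- go_shoulder (a point): Centre of the handle's end face from which the go plug stands out, 45 mm from the handle's middle; seats on the bush's flange when the go plug is fully in; axes as gauge_center.
- nogo_face (a point): Centre of the no-go plug's flat end face, 60 mm from the handle's middle on the other side; axes as gauge_center.
- bore_mouth (a point): Centre of the mouth of the bronze bush, 75 mm above the bench, on the outer face of its flange (39 mm diameter, 4 mm thick). Its x axis is level and points into the bore, along its axis: a straight round bore, 22 mm diameter, 40 mm deep, closed at the far end, no chamfer. The go plug fits with 1.6 mm play; the no-go plug is 3 mm too large.
- pedestal: Grey bearing pedestal, round level housing (60 mm diameter, 36 mm long, top 105 mm above the bench, a 9 mm grease nipple on it), foot 116 mm wide, on a steel plate 150 x 130 x 8 mm fixed to the bench. Origin on the bench under the housing's middle, 22 mm in from the bore's mouth; x as bore_mouth: the mouth looks to -x; the plate reaches 95 mm to -x, 55 mm to +x.
- rest_center (a point): Where the handle's middle lies when the gauge is in its rest, 45 mm above the bench; x along the notches. Wooden rest fixed to the bench: board 125 x 70 x 10 mm with two uprights, 8 mm thick, 37 mm to either side of the middle (66 mm free between them), each with a 90 degree V notch (apex 27 mm, top 49 mm above the bench) for the handle.
- gauge: The gauge as a whole, same origin and axes as gauge_center. Beyond the handle's +x end stands the long, slimmer steel go plug (20.4 mm diameter, 34 mm long, tip tapered to 14 mm over the last 3.5 mm). Beyond the -x end, after a neck 3 mm long and 18 mm thick, the short, fatter steel no-go plug (25 mm diameter, 12 mm long).
- rest: The rest as a whole; origin on the bench under rest_center, same axes.
- wheel: Bystander: diamond edging wheel lying flat, 100 mm diameter, 18 mm high; origin under its middle.
- oiler: Bystander: small oil bottle, 40 mm diameter, 85 mm high, standing; origin under its middle.
- driver: Bystander: screwdriver, 190 mm long, lying; origin near its middle, x towards its tip.
- jobtray: Bystander: open grey lens tray 130 x 180 x 34 mm with two lenses; origin under its middle.
Things that resemble listed ones, but are neither listed nor needed, are in the scene too. What is shaped like the gauge but blue is not meant.

How it is judged:
By the outcome, as a careful person would: the job done as asked, in the order asked, and still so for the second after the job is handed in, with the robot touching nothing.
It also fails if it takes over 72 s, if anything falls off the work surface, if the arm or the gripper's body presses on something with over 40 N, if the wrist force passes 120 N, or if a joint passes its speed limit or range.

### The arm

A 6-joint arm with a two-finger parallel gripper is mounted at the origin on the work surface. World frame = base frame: x ahead of the robot, y to its left, z up, the work surface at z = 0. Lengths are in m, angles in rad, forces in N, time in s.
With the tool pointing down it reaches from about 0.35 to 0.975 m from the base axis. Payload 4.9 kg.
Tool frame: the origin (TCP) lies at the very end of the fingers, on their centre line; the grasp point (between the pads) lies 19 mm behind it; z points along the fingers, y is the line along which they close (so a half turn about z gives the same grasp; the last joint's range is limited). The gripper opens to 85 mm and grips with 20 to 120 N. Pads are 22 mm wide; open, the fingers measure 114 mm over their backs; the gripper's body (76 mm by 85 mm) begins 54 mm behind the grasp point. The pads swing forward as they close: fully open they stand 13 mm farther back than shut.
Start: joints at [1.169, 0.053, 1.613, -0, 1.476, -0.119], TCP at [0.174, 0.6, 0.199] pointing down, gripper open.
Joint ranges: [-3.01, 3.01], [-1.01, 2.22], [0.06, 2.58], [-1.02, 4.17], [0.09, 2.62], [-3.14, 3.14]. Speed limits (rad/s): [2.57, 2.57, 3.14, 3.14, 3.14, 3.14].

### API

Orientations are given as a rotation vector (axis times angle).
In Python, from station import ctrl gives the robot as it stands.
- The arm moves only by the tool jog_arm, never from a script. Its argument "plan" is a list of rows, each a list of 7 numbers: the shift along the tool's x, y, z in units of 0.02 m (1.0 is 0.02 m), then the turn, a rotation vector about the tool's x, y, z in units of 45 degrees (1.0 is 45 degrees), then the opening, from -1 (shut) to 1 (fully open). A call has 1 to 8 rows; each row shifts and turns the commanded pose from where the row before left it, along the tool's axes as they then stand; what a row does not reach is not made up. A row lasts 1/10 s, in which the tool goes at most 50 mm and 8.59 degrees, less where a joint would pass 70% of its speed; a pose out of reach is approached as far as the arm can. A call with a number of a shift or a turn outside -1 to 1 is refused whole. A call with a gripper value outside its range is refused whole. The fingers move at their own pace and stop on an object; "grip_force" is the grip in N (left out, the last holds). Time passes only in rows, so rows that do not move let the fingers close. It gives the time, the measured TCP pose, the force, the opening and the grip force at its end, in the units of the state.
- ctrl.get_obs(): the state, without advancing time (a new reading comes with each control period).
- ctrl.get_image(name): name is "scene" or "side" or "wrist"; returns (picture, depth): 400x640x3 uint8, red, green, blue; 400x640 float32, m along the optical axis (not along the pixel's ray), 0 where there is no reading.
- ctrl.camera_info(name): a dict with "camera_matrix" (3x3 intrinsics, pixels), "k1" (the pictures are not rectified: a ray, as slopes to the right and down, at radius r is drawn at 1 + k1 r^2 times it, then the intrinsics apply), "rvec" (rotation vector, rad) and "tvec" (3), from world to camera coordinates, as OpenCV has them; the wrist camera has in their place "T_tool_cam" (4x4, takes a point from camera to tool coordinates, whose origin is the TCP and whose axes are the flange's). Camera axes: x right, y down, z forward; pixel columns grow to the right and rows downward; lengths in m; the calibration is good to about 2 mm. A picture is of the moment at which its call begins: read the wrist's pose just before it. camera_info takes no time and is no camera call.
- ctrl.finish_job(): hands the job in; it is judged then, once.
The state is a dict: "t": time; "q": joint angles; "dq": joint speeds; "effort": joint torques, N m; "tool_pos": TCP position; "tool_rot": TCP orientation; "contact_force": force on the tool from outside, world axes, zero at the start; "wrist_torque": the same for the moment, N m; "opening": finger opening in m; "grip_force": force on a finger pad.
Only numpy, scipy, OpenCV 4.12 (cv2) and the standard library are available. Lean on these libraries where they do the work, as an engineer would, in place of code of your own. Each camera call takes 0.05 s, during which the arm holds its last target. There are 200 camera calls.

## Working session

There is one attempt and no reset: what is moved stays moved. The work goes in short steps, Python scripts to look and compute and a tool call to move; the robot and the scene stay as the last step left them, time stands still between calls to the robot, and variables do not carry over. Pictures are saved under pics/ and viewed, at most 10 in all, crops included, and the job is handed in when it is done.

Besides the shell and the picture viewer there is one more tool, called after ">>>" by a JSON object that holds its "fn" and its "kwargs", one argument or row to a line. jog_arm: Moves the arm, as the interface text tells. Shifts and turns lie within -1 to 1; 1 stands for 0.02 m of shift or 45 degrees of turn. Its arguments: {"type":"object","properties":{"plan":{"type":"array"},"grip_force":{"type":"number"}},"required":["plan"]}

```bash
mkdir -p pics; ls
python3 - <<'E'
from station import ctrl
import cv2,numpy as np
o=ctrl.get_obs();print(o)
for n in("scene","side"):
    im,d=ctrl.get_image(n);cv2.imwrite(f"pics/{n}0.png",im[:,:,::-1]);np.savez(f"pics/{n}0.npz",im=im,d=d)
    print(n,ctrl.camera_info(n))
print(ctrl.camera_info("wrist"))
E
```

```text
pics
{'t': 0.0, 'q': array([ 1.16897802e+00,  5.33623375e-02,  1.61428976e+00,  1.14335684e-05,
        1.47601031e+00, -1.19016643e-01]), 'dq': array([-0.00170996,  0.00059278, -0.00086388, -0.00013607,  0.00019895,
       -0.00190091]), 'effort': array([-7.25726895e-04, -3.93687701e+01, -3.70174026e+01, -2.59393682e-04,
        7.00846067e-03, -2.11480915e-05]), 'tool_pos': array([0.17413855, 0.59953138, 0.19746223]), 'tool_rot': array([-0.4426698 , -3.10969785,  0.00313639]), 'contact_force': array([-0.36612542, -0.75132163, -0.79527098]), 'wrist_torque': array([-0.07506439, -0.01127636,  0.02910557]), 'grip_force': 0.0, 'opening': 0.0856196472878531}
scene {'camera_matrix': array([[502.57233911,   0.        , 324.29647793],
       [  0.        , 502.57233911, 196.5257415 ],
       [  0.        ,   0.        ,   1.        ]]), 'k1': -0.15868391872495285, 'rvec': array([ 1.32466233,  2.32859482, -0.82228524]), 'tvec': array([ 0.21063584, -0.34074073,  1.58530207])}
side {'camera_matrix': array([[517.29054231,   0.        , 320.65598661],
       [  0.        , 517.29054231, 200.84881517],
       [  0.        ,   0.        ,   1.        ]]), 'k1': -0.17190013434449006, 'rvec': array([ 2.26106837, -0.43526394,  0.2118276 ]), 'tvec': array([-0.46800874,  0.21738792,  1.32090688])}
{'camera_matrix': array([[342.39844264,   0.        , 314.3104921 ],
       [  0.        , 342.39844264, 206.74200748],
       [  0.        ,   0.        ,   1.        ]]), 'k1': -0.047277962205863076, 'T_tool_cam': array([[ 6.53811455e-04, -9.53817436e-01, -3.00386202e-01,
         7.82337948e-02],
       [ 9.99999557e-01,  4.20385014e-04,  8.41718453e-04,
        -7.41521133e-04],
       [-6.76567879e-04, -3.00386620e-01,  9.53817289e-01,
        -1.74592889e-01],
       [ 0.00000000e+00,  0.00000000e+00,  0.00000000e+00,
         1.00000000e+00]])}
```

View pics/scene0.png

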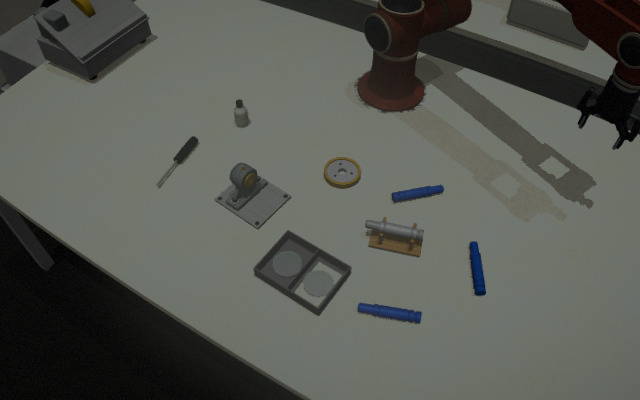

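View pics/side0.png

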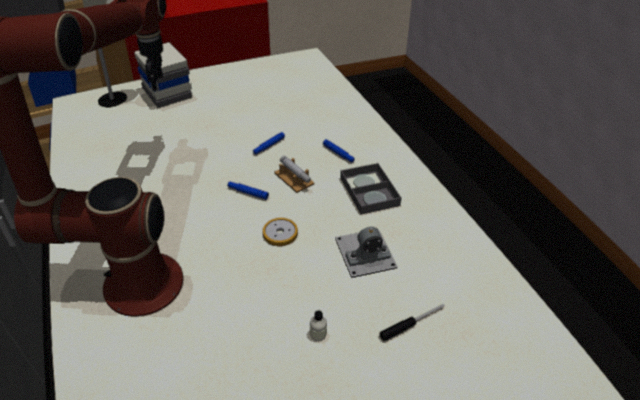

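The gauge in the wooden rest is at scene (395,232) and side (294,168). The blue look-alikes at scene (417,193), (477,268) and (389,312) are not meant. The pedestal is at (250,190), with the bronze bush facing lower right at (251,177).

```bash
cat > h.py <<'E'
from station import ctrl
import cv2,numpy as np
from scipy.spatial.transform import Rotation as R
I={n:ctrl.camera_info(n) for n in("scene","side","wrist")}
def pose(n,o=None):
    c=I[n]
    if n=="wrist":
        T=np.eye(4);T[:3,:3]=R.from_rotvec(o["tool_rot"]).as_matrix();T[:3,3]=o["tool_pos"]
        T=T@c["T_tool_cam"];return T[:3,:3],T[:3,3]
    Rm=R.from_rotvec(c["rvec"]).as_matrix();return Rm.T,-Rm.T@c["tvec"]
def slopes(n,uv):
    c=I[n];return cv2.undistortPoints(np.array(uv,float).reshape(-1,1,2),c["camera_matrix"],np.array([c["k1"],0,0,0.])).reshape(-1,2)
def plane(n,uv,z,o=None):
    Rw,p=pose(n,o);s=slopes(n,uv);d=np.c_[s,np.ones(len(s))]@Rw.T
    return p+d*((z-p[2])/d[:,2])[:,None]
def deep(n,d,uv,o=None):
    Rw,p=pose(n,o);uv=np.array(uv,int);s=slopes(n,uv);z=d[uv[:,1],uv[:,0]]
    return p+(np.c_[s,np.ones(len(s))]*z[:,None])@Rw.T
E
python3 - <<'E'
from h import *
a=np.load("pics/scene0.npz")["im"][:,:,::-1];b=np.load("pics/side0.npz")["im"][:,:,::-1]
g=lambda i,x,y:cv2.resize(i[y:y+75,x:x+100],(400,300),interpolation=cv2.INTER_CUBIC)
cv2.imwrite("pics/crop.png",np.vstack([np.hstack([g(a,345,195),g(a,205,155)]),np.hstack([g(b,245,130),g(b,320,210)])]))
print(plane("scene",[[395,232]],.045),plane("side",[[294,168]],.045))
print("plate",plane("scene",[[215,199],[258,226],[291,197]],.008).round(3))
print("bush",plane("scene",[[251,177]],.075))
print("others scene: wheel, oiler, tray",plane("scene",[[342,172],[241,125],[302,272]],.01).round(3))
E
```

```text
[[0.52519082 0.25927775 0.045     ]] [[0.52052687 0.2620931  0.045     ]]
plate [[ 0.644 -0.192  0.008]
 [ 0.657 -0.047  0.008]
 [ 0.537 -0.027  0.008]]
bush [[ 0.57897266 -0.11516829  0.075     ]]
others scene: wheel, oiler, tray [[ 0.396  0.044  0.01 ]
 [ 0.386 -0.3    0.01 ]
 [ 0.712  0.117  0.01 ]]
```

View pics/crop.png

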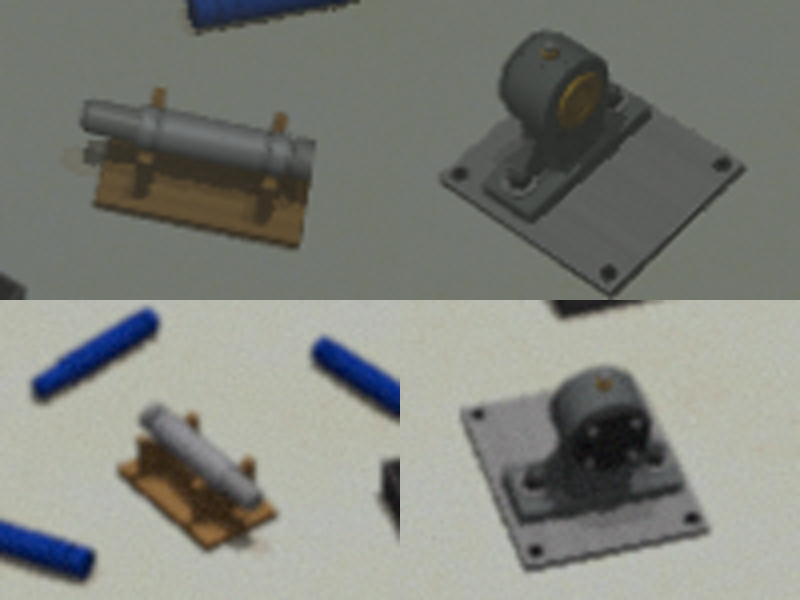

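Crop: the gauge has its long slim go plug at left, scene about (367,224), and the short fat no-go plug at right (422,234). The silver one in the wood rest is the gauge meant. The bronze mouth looks towards +y.

```bash
cat >> h.py <<'E'
def xang(rv): m=R.from_rotvec(rv).as_matrix(); return np.degrees(np.arctan2(m[1,0],m[0,0]))
def plan(o,target,ang):
    "tool-frame shift (mm) after turn, turn about tool z (deg)"
    m=R.from_rotvec(o["tool_rot"]).as_matrix()
    t=(-(ang-xang(o["tool_rot"]))+180)%360-180
    return "turn tz deg",t.round(1),"shift now mm",((np.array(target)-o["tool_pos"])@m*1000).round(1),"tilt",m[:,2].round(4)
E
python3 - <<'E'
from h import *
p=plane("scene",[[367,224],[422,233]],.045);d=p[0]-p[1];go=np.degrees(np.arctan2(d[1],d[0]))
print(p,np.linalg.norm(d),go)
o=ctrl.get_obs()
for a in(go,go+180):print(xang(o["tool_rot"]),plan(o,[.52,.262,.23],a))
E
```

```text
[[0.53838944 0.19143735 0.045     ]
 [0.49502495 0.31594941 0.045     ]] 0.13184738222702594 -70.7980291395591
163.79640553561364 ('turn tz deg', np.float64(-125.4), 'shift now mm', array([-426.3, -227.8,  -32.1]), 'tilt', array([-7.0e-04, -1.7e-03, -1.0e+00]))
163.79640553561364 ('turn tz deg', np.float64(54.6), 'shift now mm', array([-426.3, -227.8,  -32.1]), 'tilt', array([-7.0e-04, -1.7e-03, -1.0e+00]))
```

>>> {"fn": "jog_arm", "kwargs": {
  "plan": [
    [-0.89,-0.475,-0.07,0,0,0,1],
    [-0.89,-0.475,-0.07,0,0,0,1],
    [-0.89,-0.475,-0.07,0,0,0,1],
    [-0.89,-0.475,-0.07,0,0,0,1],
    [-0.89,-0.475,-0.07,0,0,0,1],
    [-0.89,-0.475,-0.07,0,0,0,1],
    [-0.89,-0.475,-0.07,0,0,0,1],
    [-0.89,-0.475,-0.07,0,0,0,1]
  ]
}}

```text
t: 0.9
tool_pos: [0.2902, 0.4865, 0.2093]
tool_rot: [-0.443, -3.11, 0.001]
contact_force: [0.7, -0.1, -1.3]
opening: 0.0854
grip_force: 0.0
```

>>> {"fn": "jog_arm", "kwargs": {
  "plan": [
    [-0.89,-0.475,-0.07,0,0,0,1],
    [-0.89,-0.475,-0.07,0,0,0,1],
    [-0.89,-0.475,-0.07,0,0,0,1],
    [-0.89,-0.475,-0.07,0,0,0,1],
    [-0.89,-0.475,-0.07,0,0,0,1],
    [-0.89,-0.475,-0.07,0,0,0,1],
    [-0.89,-0.475,-0.07,0,0,0,1],
    [-0.89,-0.475,-0.07,0,0,0,1]
  ]
}}

```text
t: 1.7
tool_pos: [0.4057, 0.3739, 0.2205]
tool_rot: [-0.443, -3.11, 0.001]
contact_force: [0.6, 0.2, -0.2]
opening: 0.0853
grip_force: 0.0
```

>>> {"fn": "jog_arm", "kwargs": {
  "plan": [
    [-0.89,-0.475,-0.07,0,0,0,1],
    [-0.89,-0.475,-0.07,0,0,0,1],
    [-0.89,-0.475,-0.07,0,0,0,1],
    [-0.89,-0.475,-0.07,0,0,0,1],
    [-0.89,-0.475,-0.07,0,0,0,1],
    [-0.89,-0.475,-0.07,0,0,0,1],
    [-0.89,-0.475,-0.07,0,0,0,1],
    [-0.89,-0.475,-0.07,0,0,0,1]
  ]
}}

```text
t: 2.5
tool_pos: [0.5212, 0.2612, 0.2317]
tool_rot: [-0.443, -3.109, 0.001]
contact_force: [-0.9, -0.3, 0.2]
opening: 0.0854
grip_force: 0.0
```

>>> {"fn": "jog_arm", "kwargs": {
  "plan": [
    [0,0,0,0,0,0.173,1],
    [0,0,0,0,0,0.173,1],
    [0,0,0,0,0,0.173,1],
    [0,0,0,0,0,0.173,1],
    [0,0,0,0,0,0.173,1],
    [0,0,0,0,0,0.173,1],
    [0,0,0,0,0,0.173,1],
    [0,0,0,0,0,0,1]
  ]
}}

```text
t: 3.3
tool_pos: [0.5207, 0.2619, 0.2317]
tool_rot: [-1.817, -2.562, 0.001]
contact_force: [-0.1, 0.4, 0.4]
opening: 0.0858
grip_force: 0.0
```

Run:
```python
from h import *
o=ctrl.get_obs();im,d=ctrl.get_image("wrist");cv2.imwrite("pics/w1.png",im[:,:,::-1]);np.savez("pics/w1.npz",im=im,d=d,p=o["tool_pos"],r=o["tool_rot"])
print(o["t"],o["tool_pos"],xang(o["tool_rot"]),o["q"])
```

```text
3.3 [0.5206905  0.26187947 0.23166562] 109.31731817246353 [ 3.38372203e-01 -6.38284054e-02  1.67421741e+00 -4.59945193e-05
  1.53229054e+00  1.22321939e-03]
```

View pics/w1.png

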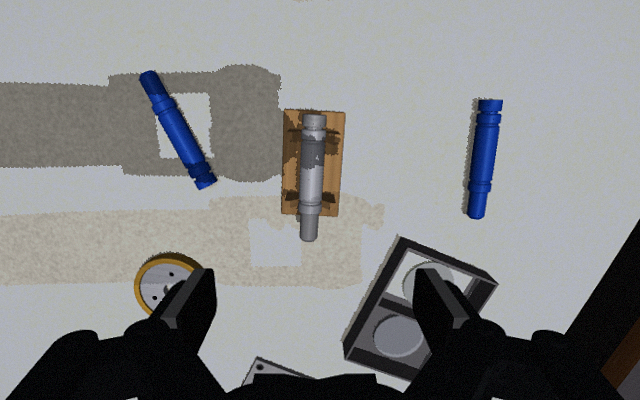

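Wrist: gauge along column ~311, no-go top (314,117), go tip (309,240).

```bash
cat >> h.py <<'E'
def gauge(im,d,o,box,zmin,zax):
    hsv=cv2.cvtColor(im,cv2.COLOR_RGB2HSV);x0,x1,y0,y1=box
    v,u=np.mgrid[y0:y1,x0:x1];uv=np.c_[u.ravel(),v.ravel()]
    P=deep("wrist",d,uv,o);s=hsv[uv[:,1],uv[:,0],1]
    k=(P[:,2]>zmin)&(P[:,2]<zmin+.04)&(s<70);m=np.zeros(d.shape,np.uint8);m[uv[k,1],uv[k,0]]=255
    m=cv2.morphologyEx(m,cv2.MORPH_OPEN,np.ones((5,5),np.uint8))
    n,l,st,_=cv2.connectedComponentsWithStats(m);i=1+st[1:,4].argmax()
    yy,xx=np.where(l==i);r=cv2.minAreaRect(np.c_[xx,yy].astype(np.float32));b=cv2.boxPoints(r)
    # row-wise midpoints -> axis line on plane zax
    rows=np.unique(yy);rows=rows[4:-4];mid=np.array([[(xx[yy==q].min()+xx[yy==q].max())/2,q] for q in rows]);wid=[np.ptp(xx[yy==q])+1 for q in rows]
    Q=plane("wrist",mid,zax,o)
    vx,vy,x,y=cv2.fitLine(Q[:,:2].astype(np.float32),cv2.DIST_HUBER,0,.001,.001).ravel()
    ends=plane("wrist",[[np.median(mid[:8,0]),yy.min()],[np.median(mid[-8:,0]),yy.max()+1]],zax,o)
    return dict(ends=ends.round(4),len=np.linalg.norm(ends[0]-ends[1]).round(4),line=(x,y),ang=np.degrees(np.arctan2(vy,vx)),rows=(yy.min(),yy.max()),wid=wid,topz=np.percentile(P[k,2],[50,95]).round(4),mask=l==i)
E
python3 - <<'E'
from h import *
f=np.load("pics/w1.npz");o=dict(tool_pos=f["p"],tool_rot=f["r"])
g=gauge(f["im"],f["d"],o,(280,350,95,260),.03,.045);m=g.pop("mask");print(g)
c=g["ends"].mean(0);u=g["ends"][1]-g["ends"][0];u/=np.linalg.norm(u)
# tip is 79 and nogo 60 from middle
mid=g["ends"].mean(0)-u*.0095;print(mid,xang(-u*0+o["tool_rot"]))
print("go ang",np.degrees(np.arctan2(u[1],u[0])));print(plan(ctrl.get_obs(),[*mid[:2],.026],g["ang"] if g["ang"]>0 else g["ang"]+180))
E
```

```text
{'ends': array([[0.4976, 0.3204, 0.045 ],
       [0.5386, 0.186 , 0.045 ]]), 'len': np.float64(0.1406), 'line': (np.float32(0.51613647), np.float32(0.2598056)), 'ang': np.float32(-73.42512), 'rows': (np.int64(114), np.int64(240)), 'wid': [np.int64(24), np.int64(24), np.int64(24), np.int64(24), np.int64(24), np.int64(24), np.int64(24), np.int64(23), np.int64(20), np.int64(17), np.int64(20), np.int64(23), np.int64(25), np.int64(25), np.int64(25), np.int64(25), np.int64(25), np.int64(25), np.int64(23), np.int64(23), np.int64(23), np.int64(23), np.int64(21), np.int64(22), np.int64(24), np.int64(24), np.int64(24), np.int64(24), np.int64(24), np.int64(24), np.int64(24), np.int64(24), np.int64(24), np.int64(24), np.int64(24), np.int64(24), np.int64(24), np.int64(23), np.int64(23), np.int64(23), np.int64(23), np.int64(23), np.int64(23), np.int64(23), np.int64(23), np.int64(23), np.int64(23), np.int64(23), np.int64(23), np.int64(24), np.int64(24), np.int64(24), np.int64(24), np.int64(23), np.int64(23), np.int64(23), np.int64(23), np.int64(23), np.int64(23), np.int64(23), np.int64(23), np.int6
[... 340 characters left out ...]
), np.int64(24), np.int64(24), np.int64(24), np.int64(24), np.int64(24), np.int64(24), np.int64(24), np.int64(22), np.int64(21), np.int64(18), np.int64(18), np.int64(18), np.int64(18), np.int64(18), np.int64(18), np.int64(18), np.int64(14), np.int64(18), np.int64(18), np.int64(18), np.int64(18), np.int64(18), np.int64(18), np.int64(18), np.int64(18), np.int64(18), np.int64(18), np.int64(18), np.int64(18), np.int64(18), np.int64(18), np.int64(18), np.int64(18)], 'topz': array([0.0544, 0.0573])}
[0.51532805 0.2622866  0.045     ] 109.31731817246353
go ang -73.0351739593835
('turn tz deg', np.float64(2.9), 'shift now mm', array([  2.2,  -4.8, 205.7]), 'tilt', array([-9.e-04, -3.e-04, -1.e+00]))
```

>>> {"fn": "jog_arm", "kwargs": {
  "plan": [
    [0.11,-0.24,0.8,0,0,0.06,1],
    [0,0,1,0,0,0,1],
    [0,0,1,0,0,0,1],
    [0,0,1,0,0,0,1],
    [0,0,1,0,0,0,1],
    [0,0,1,0,0,0,1],
    [0,0,0.5,0,0,0,1],
    [0,0,0,0,0,0,1]
  ]
}}

```text
t: 4.15
tool_pos: [0.5144, 0.262, 0.1042]
tool_rot: [-1.874, -2.518, 0.005]
contact_force: [-0.7, -1.0, -0.1]
opening: 0.085
grip_force: 0.0
```

Run:
```python
from h import *
o=ctrl.get_obs();im,d=ctrl.get_image("wrist");cv2.imwrite("pics/w2.png",im[:,:,::-1]);np.savez("pics/w2.npz",im=im,d=d,p=o["tool_pos"],r=o["tool_rot"])
g=gauge(im,d,o,(260,370,60,340),.03,.045);g.pop("mask");w=g.pop("wid");print(g,w[::6])
u=g["ends"][1]-g["ends"][0];u/=np.linalg.norm(u);mid=g["ends"].mean(0)-u*.0095;print(mid,np.degrees(np.arctan2(u[1],u[0])))
print(xang(o["tool_rot"]),plan(o,[*mid[:2],.026],np.degrees(np.arctan2(-u[1],-u[0]))))
```

```text
{'ends': array([[0.4978, 0.321 , 0.045 ],
       [0.539 , 0.1832, 0.045 ]]), 'len': np.float64(0.1439), 'line': (np.float32(0.51454073), np.float32(0.26480684)), 'ang': np.float32(-73.512695), 'rows': (np.int64(124), np.int64(309)), 'topz': array([0.0545, 0.0573])} [np.int64(36), np.int64(36), np.int64(36), np.int64(29), np.int64(38), np.int64(38), np.int64(32), np.int64(32), np.int64(36), np.int64(35), np.int64(35), np.int64(35), np.int64(31), np.int64(35), np.int64(33), np.int64(35), np.int64(35), np.int64(34), np.int64(34), np.int64(34), np.int64(34), np.int64(34), np.int64(34), np.int64(34), np.int64(26), np.int64(26), np.int64(26), np.int64(26), np.int64(26), np.int64(26)]
[0.51567868 0.26120189 0.045     ] -73.35417483105442
106.68098039372923 ('turn tz deg', np.float64(0.0), 'shift now mm', array([-1.1,  1.3, 78.2]), 'tilt', array([-0.0037, -0.0013, -1.    ]))
```

View pics/w2.png

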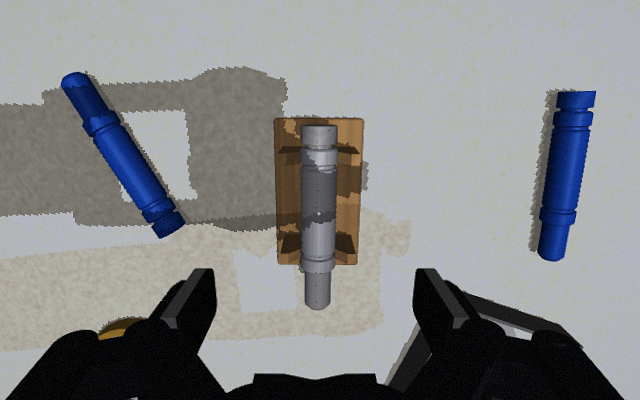

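Wrist view: gauge at column ~318, no-go end row 124, go tip row 309, fingers straddling it. The apparent over-length comes from the tip taper lying above the plane. Descend and grip.

>>> {"fn": "jog_arm", "kwargs": {
  "plan": [
    [0.06,0.05,0.9,0,0,0,1],
    [0,0,0.9,0,0,0,1],
    [0,0,0.8,0,0,0,1],
    [0,0,0.7,0,0,0,1],
    [0,0,0.4,0,0,0,1],
    [0,0,0.2,0,0,0,1],
    [0,0,0,0,0,0,1]
  ]
}}

```text
t: 4.9
tool_pos: [0.5163, 0.2639, 0.028]
tool_rot: [-1.877, -2.519, 0.001]
contact_force: [0.4, -0.0, 0.6]
opening: 0.0856
grip_force: 0.0
```

>>> {"fn": "jog_arm", "kwargs": {
  "plan": [
    [0,0,0,0,0,0,-1],
    [0,0,0,0,0,0,-1],
    [0,0,0,0,0,0,-1],
    [0,0,0,0,0,0,-1],
    [0,0,0,0,0,0,-1],
    [0,0,0,0,0,0,-1]
  ],
  "grip_force": 70
}}

```text
t: 5.5
tool_pos: [0.5164, 0.2639, 0.0284]
tool_rot: [1.877, 2.519, 0.0]
contact_force: [1.1, -0.8, 0.2]
opening: 0.0001
grip_force: 0.0
```

Opening 0: it missed. Look.

Run:
```python
from h import *
o=ctrl.get_obs();im,d=ctrl.get_image("wrist");a,_=ctrl.get_image("scene");b,_=ctrl.get_image("side")
g=lambda i,x,y,w=100,h=75:cv2.resize(i[y:y+h,x:x+w,::-1],(400,300),interpolation=cv2.INTER_CUBIC)
cv2.imwrite("pics/m1.png",np.vstack([cv2.resize(im[:,:,::-1],(800,300))*1,np.hstack([g(a,345,175),g(b,245,110)])]))
print(o)
```

```text
{'t': 5.5, 'q': array([3.44217452e-01, 1.12594564e-01, 1.84977879e+00, 4.57777135e-07,
       1.17911505e+00, 5.44613992e-02]), 'dq': array([-3.50592324e-03,  6.07035199e-04, -7.53282303e-04, -3.08743169e-05,
       -4.36129713e-04,  9.91718702e-04]), 'effort': array([ 1.33811081e-03, -3.76521456e+01, -3.26966321e+01, -2.45908689e-05,
       -1.01082969e-03, -3.19910157e-05]), 'tool_pos': array([0.51637537, 0.26393894, 0.02837747]), 'tool_rot': array([1.87742120e+00, 2.51883583e+00, 1.36797513e-04]), 'contact_force': array([ 1.08288131, -0.84323719,  0.21674676]), 'wrist_torque': array([-0.01054551, -0.01138858, -0.01677304]), 'grip_force': 0.0, 'opening': 9.823095483778089e-05}
```

View pics/m1.png

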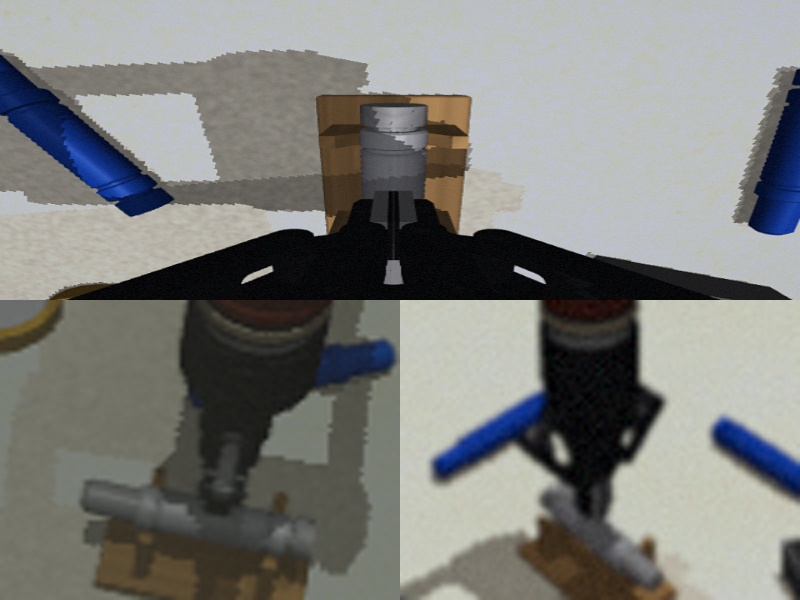

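Fingers appear shut above or in front of the gauge, which still lies in its rest. Check heights from depth in the tool frame.

Run:
```python
from h import *
o=ctrl.get_obs();im,d=ctrl.get_image("wrist");np.savez("pics/w3.npz",im=im,d=d,p=o["tool_pos"],r=o["tool_rot"])
m=R.from_rotvec(o["tool_rot"]).as_matrix()
for v in(140,150,170,190,220,240,250,256,262,270,280,300):
    uv=[[300,v],[307,v],[314,v],[321,v],[330,v]];P=deep("wrist",d,uv,o)
    T=(P-o["tool_pos"])@m
    print(v,P[2].round(3),T[[0,1,2,3,4],2].round(3),T[1].round(3))
for n in("scene","side"):
    im,dd=ctrl.get_image(n);np.savez(f"pics/{n}3.npz",im=im,d=dd)
p=deep("scene",np.load("pics/scene3.npz")["d"],[[400,300-0-75+0]] )
f=np.load("pics/w1.npz");q=dict(tool_pos=f["p"],tool_rot=f["r"])
print("table z",deep("wrist",f["d"],[[400,150],[100,230],[420,60]],q).round(4))
```

```text
140 [0.498 0.321 0.048] [-0.02  -0.019 -0.019 -0.02  -0.02 ] [ 0.059 -0.005 -0.019]
150 [0.499 0.318 0.057] [-0.026 -0.028 -0.029 -0.028 -0.028] [ 0.056 -0.005 -0.028]
170 [0.501 0.309 0.056] [-0.022 -0.025 -0.028 -0.024 -0.022] [ 0.047 -0.005 -0.025]
190 [0.504 0.301 0.057] [-0.028 -0.028 -0.029 -0.029 -0.028] [ 0.039 -0.005 -0.028]
220 [0.508 0.287 0.057] [-0.026 -0.029 -0.029 -0.028 -0.026] [ 0.025 -0.005 -0.029]
240 [0.511 0.277 0.056] [-0.026 -0.027 -0.028 -0.028 -0.026] [ 0.014 -0.005 -0.027]
250 [0.512 0.273 0.057] [-0.026 -0.027 -0.028 -0.028 -0.027] [ 0.009 -0.005 -0.027]
256 [0.512 0.274 0.065] [-0.037 -0.037 -0.037 -0.037 -0.026] [ 0.011 -0.005 -0.037]
262 [0.511 0.275 0.073] [-0.044 -0.044 -0.044 -0.044 -0.043] [ 0.012 -0.005 -0.044]
270 [0.512 0.274 0.078] [-0.05  -0.05  -0.049 -0.051 -0.051] [ 0.011 -0.004 -0.05 ]
280 [0.512 0.274 0.086] [-0.059 -0.058 -0.058 -0.059 -0.059] [ 0.011 -0.004 -0.058]
300 [0.512 0.273 0.098] [-0.074 -0.069 -0.07  -0.069 -0.074] [ 0.009 -0.004 -0.069]
table z [[ 0.609   0.3137 -0.0016]
 [ 0.2831  0.0902 -0.0019]
 [ 0.5902  0.4134 -0.0008]]
```

Run:
```python
from h import *
for n in("w1","w2"):
    f=np.load(f"pics/{n}.npz");o=dict(tool_pos=f["p"],tool_rot=f["r"]);m=R.from_rotvec(o["tool_rot"]).as_matrix()
    v,u=np.mgrid[255:330,150:480];uv=np.c_[u.ravel(),v.ravel()]
    T=(deep("wrist",f["d"],uv,o)-o["tool_pos"])@m
    for s in(-1,1):
        k=(T[:,2]<.03)&(T[:,1]*s>0)&(abs(T[:,1])<.075)&(f["d"][uv[:,1],uv[:,0]]>0)
        q=T[k];print(n,s,k.sum(),q[np.argsort(-q[:,2])[:60:6]].round(3).tolist())
```

```text
w1 -1 3023 [[0.002, -0.045, -0.045], [-0.003, -0.044, -0.045], [0.008, -0.045, -0.046], [-0.007, -0.044, -0.046], [0.002, -0.044, -0.046], [-0.005, -0.044, -0.046], [0.009, -0.044, -0.047], [0.006, -0.045, -0.047], [0.005, -0.044, -0.047], [0.008, -0.044, -0.047]]
w1 1 3025 [[0.003, 0.041, -0.044], [-0.003, 0.041, -0.045], [-0.006, 0.041, -0.046], [0.0, 0.041, -0.046], [-0.002, 0.041, -0.046], [0.006, 0.041, -0.046], [-0.0, 0.041, -0.046], [0.001, 0.041, -0.047], [0.008, 0.041, -0.047], [0.01, 0.041, -0.047]]
w2 -1 3017 [[-0.007, -0.044, -0.044], [-0.009, -0.044, -0.045], [0.007, -0.045, -0.046], [0.006, -0.044, -0.046], [-0.006, -0.044, -0.046], [0.0, -0.044, -0.046], [-0.009, -0.044, -0.046], [0.002, -0.044, -0.047], [0.003, -0.044, -0.047], [-0.005, -0.044, -0.047]]
w2 1 3028 [[-0.002, 0.041, -0.044], [0.006, 0.041, -0.045], [0.002, 0.041, -0.046], [0.005, 0.041, -0.046], [-0.003, 0.041, -0.046], [0.007, 0.041, -0.046], [0.009, 0.041, -0.047], [-0.007, 0.041, -0.047], [0.005, 0.041, -0.047], [-0.003, 0.041, -0.047]]
```

The depth shows the finger ends lie about 31 mm behind the reported TCP (open tips at tool z −0.044, where −0.013 was expected). World heights are consistent (table and gauge are right). So every grasp needs a further 31–33 mm of descent. Open, go down 33 mm, grip.

>>> {"fn": "jog_arm", "kwargs": {
  "plan": [
    [0,0,0,0,0,0,1],
    [0,0,0,0,0,0,1],
    [0,0,0,0,0,0,1],
    [0,0,0,0,0,0,1],
    [0,0,0,0,0,0,1],
    [0,0,0,0,0,0,1]
  ]
}}

```text
t: 6.4
tool_pos: [0.5164, 0.2639, 0.0283]
tool_rot: [1.877, 2.519, 0.0]
contact_force: [0.4, 0.6, -0.7]
opening: 0.0852
grip_force: 0.0
```

>>> {"fn": "jog_arm", "kwargs": {
  "plan": [
    [0,0,0.5,0,0,0,1],
    [0,0,0.5,0,0,0,1],
    [0,0,0.4,0,0,0,1],
    [0,0,0.2,0,0,0,1],
    [0,0,0,0,0,0,1]
  ]
}}

```text
t: 6.9
tool_pos: [0.5154, 0.2636, -0.0051]
tool_rot: [-1.877, -2.518, 0.003]
contact_force: [-0.1, -0.2, 0.0]
opening: 0.0854
grip_force: 0.0
```

>>> {"fn": "jog_arm", "kwargs": {
  "plan": [
    [0,0,0,0,0,0,-1],
    [0,0,0,0,0,0,-1],
    [0,0,0,0,0,0,-1],
    [0,0,0,0,0,0,-1],
    [0,0,0,0,0,0,-1]
  ],
  "grip_force": 70
}}

```text
t: 7.4
tool_pos: [0.5164, 0.264, -0.003]
tool_rot: [-1.877, -2.519, 0.0]
contact_force: [-3.4, -0.5, 3.9]
opening: 0.0238
grip_force: 68.4
```

Run:
```python
from h import *
o=ctrl.get_obs();print(o["tool_pos"],xang(o["tool_rot"]),o["contact_force"],o["opening"],o["grip_force"])
# plate/pedestal angle from wrist w1/scene: target look pose
a=np.degrees(np.arctan2(.145+.0,.013));print(a)
for t in([.60,.03,.14],):print(plan(o,t,83))
```

```text
[ 0.51638244  0.2639783  -0.00295928] 106.60083920944909 [-3.43557771 -0.52017617  3.91564355] 0.023847208497581304 68.372061252594
84.87683446287186
('turn tz deg', np.float64(23.6), 'shift now mm', array([-248.1,   13.3, -143. ]), 'tilt', array([-2.e-04, -1.e-04, -1.e+00]))
```

Gripped (23.8 mm reading, 68 N). The rest pose is tool (0.5164, 0.2640, −0.003) at 106.6°. Lift and carry to a look pose beside the pedestal, high enough to clear it.

>>> {"fn": "jog_arm", "kwargs": {
  "plan": [
    [0,0,-0.5,0,0,0,-1],
    [0,0,-1,0,0,0,-1],
    [0,0,-1,0,0,0,-1],
    [0,0,-1,0,0,0,-1],
    [-0.99,-0.32,-0.22,0,0,0,-1],
    [-0.99,-0.32,-0.22,0,0,0,-1],
    [-0.99,-0.32,-0.22,0,0,0,-1],
    [-0.99,-0.32,-0.22,0,0,0,-1]
  ]
}}

```text
t: 8.2
tool_pos: [0.5141, 0.18, 0.0841]
tool_rot: [-1.877, -2.519, 0.0]
contact_force: [0.4, -0.1, -1.9]
opening: 0.0239
grip_force: 69.2
```

>>> {"fn": "jog_arm", "kwargs": {
  "plan": [
    [-0.99,-0.32,-0.22,0,0,0,-1],
    [-0.99,-0.32,-0.22,0,0,0,-1],
    [-0.99,-0.32,-0.22,0,0,0,-1],
    [-0.99,-0.32,-0.22,0,0,0,-1],
    [-0.99,-0.32,-0.22,0,0,0,-1],
    [-0.99,-0.32,-0.22,0,0,0,-1],
    [-0.99,-0.32,-0.22,0,0,0,-1],
    [-0.99,-0.32,-0.22,0,0,0,-1]
  ]
}}

```text
t: 9.0
tool_pos: [0.5103, 0.0135, 0.1193]
tool_rot: [-1.877, -2.519, 0.0]
contact_force: [-0.8, 0.3, -2.2]
opening: 0.0237
grip_force: 69.2
```

>>> {"fn": "jog_arm", "kwargs": {
  "plan": [
    [-0.99,-0.32,-0.22,0,0,0,-1],
    [-0.99,-0.32,-0.22,0,0,0,-1],
    [-0.99,-0.32,-0.22,0,0,0,-1],
    [-0.99,-0.32,-0.22,0,0,0,-1],
    [-0.99,-0.32,-0.22,0,0,0.175,-1],
    [-0.99,-0.32,-0.2,0,0,0.175,-1],
    [-0.99,-0.32,-0.2,0,0,0.175,-1],
    [0,0,0,0,0,0,-1]
  ]
}}

```text
t: 9.8
tool_pos: [0.4986, -0.132, 0.1498]
tool_rot: [2.356, 2.076, -0.0]
contact_force: [-0.0, 0.5, -2.2]
opening: 0.0239
grip_force: 69.1
```

Run:
```python
from h import *
o=ctrl.get_obs();im,d=ctrl.get_image("wrist");cv2.imwrite("pics/w4.png",im[:,:,::-1]);np.savez("pics/w4.npz",im=im,d=d,p=o["tool_pos"],r=o["tool_rot"])
print(o["t"],o["tool_pos"],xang(o["tool_rot"]),o["contact_force"],o["opening"])
```

```text
9.8 [ 0.49859302 -0.13204537  0.14981206] 82.76543995004378 [-0.04468775  0.47678693 -2.20890556] 0.023949524360668387
```

View pics/w4.png

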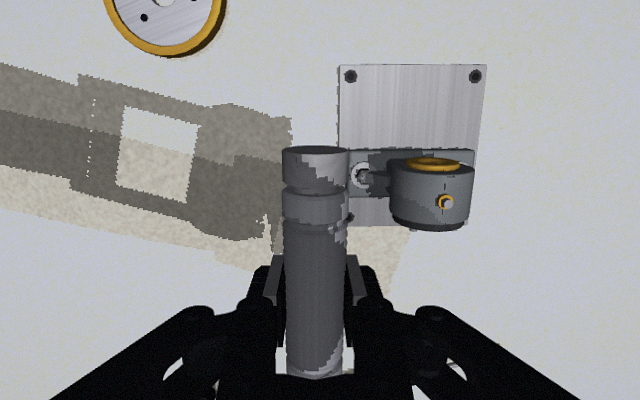

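Wrist: housing at (432,195), bronze flange (432,163), plate far corners (338,66) and (487,66), held gauge at columns 285–347, no-go face at row ~150. Fit cylinders (known radii) to the depth points of both the housing and the handle.

```bash
cat >> h.py <<'E'
from scipy.optimize import least_squares
def cyl(P,r,u0):
    "axis of a cylinder of known radius through surface points: centroid-plane point, unit direction"
    c=P.mean(0);u0=u0/np.linalg.norm(u0);a=np.cross(u0,[0,0,1]);a/=np.linalg.norm(a);b=np.cross(a,u0)
    def f(p):
        u=u0+p[2]*a+p[3]*b;u/=np.linalg.norm(u);w=P-(c+p[0]*a+p[1]*b);return np.linalg.norm(np.cross(w,u),axis=1)-r
    s=least_squares(f,[0,b[2]*-r,0,0],loss="soft_l1",f_scale=.0007)
    u=u0+s.x[2]*a+s.x[3]*b;return c+s.x[0]*a+s.x[1]*b,u/np.linalg.norm(u),np.sqrt(np.mean(s.fun**2))
def pts(f,box,o,step=1):
    x0,x1,y0,y1=box;v,u=np.mgrid[y0:y1:step,x0:x1:step];uv=np.c_[u.ravel(),v.ravel()];uv=uv[f["d"][uv[:,1],uv[:,0]]>0]
    return uv,deep("wrist",f["d"],uv,o)
az=lambda u:np.degrees(np.arctan2(u[1],u[0]))
E
python3 - <<'E'
from h import *
f=np.load("pics/w4.npz");o=dict(tool_pos=f["p"],tool_rot=f["r"]);m=R.from_rotvec(o["tool_rot"]).as_matrix()
hsv=cv2.cvtColor(f["im"],cv2.COLOR_RGB2HSV)
# plate edges: cols where plate ends, rows 75..140
for nm,lo,hi,flip in(("L",325,360,0),("R",465,500,1)):
    E=[]
    g=cv2.GaussianBlur(f["im"],(3,3),0).astype(float).mean(2)
    for r in range(78,145,2):
        dx=np.abs(np.diff(g[r,lo:hi]));E.append([lo+dx.argmax()+.5,r])
    Q=plane("wrist",E,.008,o);l=cv2.fitLine(Q[:,:2].astype(np.float32),cv2.DIST_HUBER,0,.001,.001).ravel();print("plate",nm,az(l[:2])%180,l[2:])
print("plate top corners",plane("wrist",[[338,66],[487,66]],.008,o).round(4))
# housing
uv,P=pts(f,(392,472,172,222),o);s=hsv[uv[:,1],uv[:,0],1];k=(P[:,2]>.062)&(P[:,2]<.1065)&(s<90)
c,u,e=cyl(P[k],.030,np.array([-.12,-.99,0]));u*=-np.sign(u[1]);u=-u if u[1]>0 else u
print("housing",c.round(4),u.round(4),az(u),e,k.sum())
# bronze
uv,P=pts(f,(400,466,150,180),o);h=hsv[uv[:,1],uv[:,0]];k=(h[:,1]>120)&(h[:,0]<30)&(P[:,2]>.05)
B=P[k];al=(B-c)@u;print("bronze along",np.percentile(al,[1,3,50,97]).round(4),"z",np.percentile(B[:,2],[1,50,99]).round(4),k.sum())
mouth=c+u*np.percentile(al,2);mouth2=mouth;print("mouth",mouth.round(4))
# gauge handle
uv,P=pts(f,(290,343,225,340),o);k=(P[:,2]>.17)&(P[:,2]<.24)
gc,gu,e=cyl(P[k],.013,-m[:,0]);print("gauge",((gc-o["tool_pos"])@m).round(4),(gu@m).round(4),az(gu),e,k.sum())
uv,P=pts(f,(285,348,140,225),o);k=(P[:,2]>.17)
print("nogo end along tool x",np.percentile(((P[k]-o["tool_pos"])@m)[:,0],[98,99.5]).round(4))
E
```

```text
plate L 79.81202 [ 0.5272743  -0.06587452]
plate R 83.52286 [ 0.6551065  -0.08983717]
plate top corners [[ 0.5307 -0.031   0.008 ]
 [ 0.6603 -0.0459  0.008 ]]
housing [ 0.5856 -0.1301  0.0739] [-0.0937 -0.9956  0.009 ] -95.37831120189007 0.0009655449432684726 3703
bronze along [-0.0215 -0.0214 -0.0196 -0.0166] z [0.061  0.085  0.0945] 614
mouth [ 0.5876 -0.1088  0.0738]
gauge [ 0.0089 -0.0014 -0.0468] [-1.     -0.0047 -0.0044] -97.50600569386455 0.0005918418099198618 6073
nogo end along tool x [0.059 0.059]
```

Two independent measures agree within 0.5 mm laterally: the housing fit and the plate edges. Bore azimuth is about −96.5° and the mouth is about (0.5877, −0.109). The height bias (0.0739 against the known 0.075) also matches the gauge sitting at tool z −0.048. Standoff target: tool (0.6010, −0.0054, 0.027), x-angle 83.6°.

>>> {"fn": "jog_arm", "kwargs": {
  "plan": [
    [0.866,0.535,0,0,0,0,-1],
    [0.866,0.535,0,0,0,0,-1],
    [0.866,0.535,0,0,0,0,-1],
    [0.866,0.535,0,0,0,0,-1],
    [0.866,0.535,0,0,0,0,-1],
    [0.866,0.535,0,0,0,0,-1],
    [0.866,0.535,0,0,0,0,-1],
    [0.866,0.535,0,0,0,-0.018,-1]
  ]
}}

```text
t: 10.65
tool_pos: [0.6009, -0.0012, 0.1486]
tool_rot: [-2.335, -2.101, 0.0]
contact_force: [-0.4, -0.7, -2.3]
opening: 0.0237
grip_force: 69.2
```

>>> {"fn": "jog_arm", "kwargs": {
  "plan": [
    [0,0,1,0,0,0,-1],
    [0,0,1,0,0,0,-1],
    [0,0,1,0,0,0,-1],
    [0,0,1,0,0,0,-1],
    [0,0,1,0,0,0,-1],
    [0,0,0.8,0,0,0,-1],
    [0,0,0.34,0,0,0,-1],
    [0,0,0,0,0,0,-1]
  ]
}}

```text
t: 11.45
tool_pos: [0.5998, -0.0026, 0.025]
tool_rot: [-2.336, -2.097, 0.002]
contact_force: [-0.3, -0.0, -2.3]
opening: 0.0236
grip_force: 69.2
```

```bash
cat >> h.py <<'E'
def bore(o,off=0.0):
    "offset of tool from wanted line: along (to mouth stand-off), lateral, height"
    x=np.array([np.cos(np.radians(83.5)),np.sin(np.radians(83.5)),0]);y=np.array([x[1],-x[0],0])
    return ((o["tool_pos"]@x-(-.0425))*1000).round(2),((o["tool_pos"]@y-.5977)*1000).round(2),((o["tool_pos"][2]-.027)*1000).round(2)
E
python3 - <<'E'
from h import *
o=ctrl.get_obs();m=R.from_rotvec(o["tool_rot"]).as_matrix()
print(o["t"],o["tool_pos"],xang(o["tool_rot"]),m[:,2].round(4),"along,lat,h",bore(o),o["contact_force"].round(1),o["wrist_torque"].round(2),o["q"].round(3))
im,d=ctrl.get_image("side");cv2.imwrite("pics/s5.png",cv2.resize(im[190:300,280:440,::-1],(800,550),interpolation=cv2.INTER_CUBIC))
im,d=ctrl.get_image("scene");cv2.imwrite("pics/c5.png",cv2.resize(im[140:240,190:350,::-1],(800,500),interpolation=cv2.INTER_CUBIC))
E
```

```text
11.45 [ 0.5998479  -0.00263853  0.02497432] 83.83372418369734 [-2.5e-03  4.0e-04 -1.0e+00] along,lat,h (np.float64(107.78), np.float64(-1.41), np.float64(-2.03)) [-0.3 -0.  -2.3] [ 0.    0.03 -0.04] [-0.128  0.163  1.8    0.     1.181 -0.021]
```

View pics/c5.png

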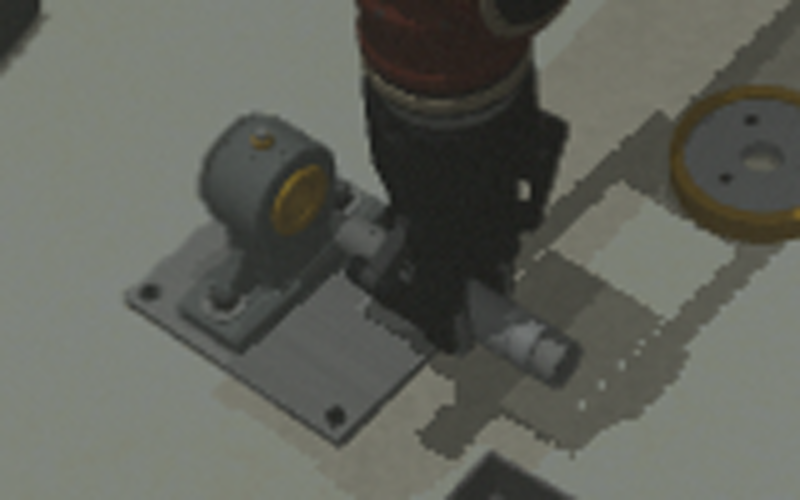

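The gauge is in front of the mouth, go plug facing the bronze bush, about 28 mm out. Correct the small offsets and settle.

>>> {"fn": "jog_arm", "kwargs": {
  "plan": [
    [0,0,0,0,0,0,-1],
    [0,0,0,0,0,0,-1]
  ]
}}

```text
t: 11.75
tool_pos: [0.6017, -0.0032, 0.0276]
tool_rot: [2.337, 2.097, 0.002]
contact_force: [0.5, 0.0, -2.8]
opening: 0.0238
grip_force: 69.2
```

Run:
```python
from h import *
o=ctrl.get_obs();m=R.from_rotvec(o["tool_rot"]).as_matrix()
print(o["t"],xang(o["tool_rot"]),m[:,2].round(4),"along,lat,h",bore(o))
im,d=ctrl.get_image("wrist");np.savez("pics/w6.npz",im=im,d=d,p=o["tool_pos"],r=o["tool_rot"])
f=dict(d=d);uv,P=pts(f,(290,343,235,330),o);T=(P-o["tool_pos"])@m;k=(T[:,2]<-.03)&(T[:,2]>-.075)&(abs(T[:,1]+.0014)<.013)&(T[:,0]>.015)&(T[:,0]<.042)
gc,gu,e=cyl(P[k],.013,-m[:,0]);print("gauge tool",((gc-o["tool_pos"])@m).round(4),"world z",gc[2],"az",az(gu),"slope",gu[2],e,k.sum())
```

```text
11.75 83.7873016530244 [ 2.1e-03 -3.0e-04 -1.0e+00] along,lat,h (np.float64(107.39), np.float64(0.47), np.float64(0.58))
gauge tool [ 0.0222 -0.0014 -0.0468] world z 0.07440455618728495 az -96.25846609201379 slope -0.0029637283157286595 0.0005348867392374839 1842
```

>>> {"fn": "jog_arm", "kwargs": {
  "plan": [
    [-0.3,-0.02,0.025,0,0,0.004,-1],
    [-0.3,0,0,0,0,0,-1],
    [-0.2,0,0,0,0,0,-1],
    [0,0,0,0,0,0,-1],
    [0,0,0,0,0,0,-1]
  ]
}}

```text
t: 12.3
tool_pos: [0.5985, -0.0192, 0.0258]
tool_rot: [-2.342, -2.093, -0.0]
contact_force: [-0.1, 0.1, -2.6]
opening: 0.0237
grip_force: 69.2
```

```bash
cat > st.py <<'E'
from h import *
o=ctrl.get_obs();m=R.from_rotvec(o["tool_rot"]).as_matrix()
print(o["t"],"ang",xang(o["tool_rot"]).round(2),m[:,2].round(4),"along,lat,h",*bore(o),"F tool",(o["contact_force"]@m).round(1),o["wrist_torque"].round(2),o["opening"].round(4),"q6",o["q"][5].round(3))
E
python3 st.py
```

```text
Traceback (most recent call last):
  File "st.py", line 3, in <module>
    print(o["t"],"ang",xang(o["tool_rot"]).round(2),m[:,2].round(4),"along,lat,h",*bore(o),"F tool",(o["contact_force"]@m).round(1),o["wrist_torque"].round(2),o["opening"].round(4),"q6",o["q"][5].round(3))
                                                                                                                                                               ^^^^^^^^^^^^^^^^^^
AttributeError: 'float' object has no attribute 'round'
```

```bash
sed -i 's/o\["opening"\].round(4)/o["opening"]/' st.py; python3 st.py
```

```text
12.3 ang 83.58 [-0.e+00  2.e-04 -1.e+00] along,lat,h 91.19 -0.83 -1.24 F tool [ 0.1 -0.1  2.6] [ 0.05 -0.04  0.01] 0.023700113873217427 q6 -0.044
```

>>> {"fn": "jog_arm", "kwargs": {
  "plan": [
    [0,0,0,0,0,0,-1],
    [0,0,0,0,0,0,-1],
    [0,0,0,0,0,0,-1]
  ]
}}

```text
t: 12.6
tool_pos: [0.5986, -0.0188, 0.0258]
tool_rot: [-2.341, -2.094, 0.0]
contact_force: [0.1, -0.2, -1.9]
opening: 0.0241
grip_force: 69.2
```

```bash
python3 st.py
```

```text
12.6 ang 83.62 [-1.e-04  0.e+00 -1.e+00] along,lat,h 91.58 -0.85 -1.23 F tool [-0.2  0.1  1.9] [-0.    0.03 -0.02] 0.02406714994741469 q6 -0.044
```

>>> {"fn": "jog_arm", "kwargs": {
  "plan": [
    [-0.1,0.042,-0.06,0,0,0,-1],
    [-0.15,0,0,0,0,0,-1],
    [-0.15,0,0,0,0,0,-1],
    [-0.1,0,0,0,0,0,-1],
    [0,0,0,0,0,0,-1],
    [0,0,0,0,0,0,-1],
    [0,0,0,0,0,0,-1]
  ]
}}

```text
t: 13.3
tool_pos: [0.5983, -0.029, 0.027]
tool_rot: [-2.342, -2.094, -0.0]
contact_force: [0.4, 0.3, -1.4]
opening: 0.0238
grip_force: 69.2
```

```bash
python3 st.py
```

```text
13.3 ang 83.61 [-0.e+00  1.e-04 -1.e+00] along,lat,h 81.46 0.03 -0.01 F tool [0.4 0.4 1.4] [ 0.05  0.03 -0.05] 0.023827428968586008 q6 -0.061
```

>>> {"fn": "jog_arm", "kwargs": {
  "plan": [
    [-0.1,0,0,0,0,0,-1],
    [-0.1,0,0,0,0,0,-1],
    [-0.1,0,0,0,0,0,-1],
    [0,0,0,0,0,0,-1]
  ]
}}

```text
t: 13.7
tool_pos: [0.5976, -0.0353, 0.027]
tool_rot: [2.342, 2.094, -0.0]
contact_force: [0.6, 0.2, -0.9]
opening: 0.0237
grip_force: 69.2
```

```bash
python3 st.py
```

```text
13.7 ang 83.59 [ 0.e+00 -1.e-04 -1.e+00] along,lat,h 75.12 0.08 0.03 F tool [0.3 0.6 0.9] [ 0.05 -0.05  0.02] 0.023705265707103358 q6 -0.071
```

>>> {"fn": "jog_arm", "kwargs": {
  "plan": [
    [-0.1,0,0,0,0,0,-1],
    [-0.1,0,0,0,0,0,-1],
    [-0.1,0,0,0,0,0,-1],
    [0,0,0,0,0,0,-1]
  ]
}}

```text
t: 14.1
tool_pos: [0.597, -0.0412, 0.027]
tool_rot: [2.342, 2.094, -0.0]
contact_force: [-0.1, -0.8, -2.5]
opening: 0.0237
grip_force: 69.2
```

```bash
python3 st.py
```

```text
14.1 ang 83.59 [ 0.e+00 -1.e-04 -1.e+00] along,lat,h 69.14 0.09 0.02 F tool [-0.8 -0.   2.5] [-0.01 -0.08  0.01] 0.023654407147512935 q6 -0.081
```

>>> {"fn": "jog_arm", "kwargs": {
  "plan": [
    [-0.15,0,0,0,0,0,-1],
    [-0.15,0,0,0,0,0,-1],
    [-0.15,0,0,0,0,0,-1],
    [-0.15,0,0,0,0,0,-1],
    [-0.15,0,0,0,0,0,-1],
    [-0.1,0,0,0,0,0,-1],
    [0,0,0,0,0,0,-1]
  ]
}}

```text
t: 14.8
tool_pos: [0.595, -0.0581, 0.027]
tool_rot: [2.342, 2.094, -0.0]
contact_force: [-0.0, -0.3, -2.2]
opening: 0.0237
grip_force: 69.2
```

```bash
python3 st.py
```

```text
14.8 ang 83.58 [-0. -0. -1.] along,lat,h 52.11 0.1 0.0 F tool [-0.3  0.   2.2] [0.04 0.01 0.03] 0.023674686293773114 q6 -0.11
```

>>> {"fn": "jog_arm", "kwargs": {
  "plan": [
    [-0.07,0,0,0,0,0,-1],
    [-0.07,0,0,0,0,0,-1],
    [-0.05,0,0,0,0,0,-1],
    [0,0,0,0,0,0,-1]
  ]
}}

```text
t: 15.2
tool_pos: [0.5947, -0.0617, 0.027]
tool_rot: [2.342, 2.094, 0.0]
contact_force: [0.3, 0.5, -2.5]
opening: 0.0239
grip_force: 69.2
```

>>> {"fn": "jog_arm", "kwargs": {
  "plan": [
    [-0.04,0,0,0,0,0,-1],
    [0,0,0,0,0,0,-1]
  ]
}}

```text
t: 15.4
tool_pos: [0.5946, -0.0624, 0.027]
tool_rot: [2.342, 2.094, 0.0]
contact_force: [0.2, -0.1, -2.5]
opening: 0.0242
grip_force: 69.2
```

```bash
python3 st.py
```

```text
15.4 ang 83.61 [ 1.e-04 -0.e+00 -1.e+00] along,lat,h 47.78 0.13 0.02 F tool [-0.   0.2  2.5] [0.02 0.02 0.01] 0.024158349365815568 q6 -0.117
```

Keep going in 0.5–1 mm steps until contact shows.

>>> {"fn": "jog_arm", "kwargs": {
  "plan": [
    [-0.04,0,0,0,0,0,-1],
    [0,0,0,0,0,0,-1]
  ]
}}

```text
t: 15.6
tool_pos: [0.5945, -0.0632, 0.027]
tool_rot: [2.342, 2.094, -0.0]
contact_force: [0.4, -0.1, -2.1]
opening: 0.024
grip_force: 69.2
```

>>> {"fn": "jog_arm", "kwargs": {
  "plan": [
    [-0.04,0,0,0,0,0,-1],
    [0,0,0,0,0,0,-1]
  ]
}}

```text
t: 15.8
tool_pos: [0.5944, -0.0639, 0.027]
tool_rot: [-2.342, -2.094, -0.0]
contact_force: [0.2, 0.6, -2.5]
opening: 0.0239
grip_force: 69.2
```

>>> {"fn": "jog_arm", "kwargs": {
  "plan": [
    [-0.03,0,0,0,0,0,-1],
    [0,0,0,0,0,0,-1]
  ]
}}

```text
t: 16.0
tool_pos: [0.5944, -0.0639, 0.027]
tool_rot: [-2.341, -2.093, -0.002]
contact_force: [0.5, 4.4, -2.7]
opening: 0.0239
grip_force: 69.2
```

```bash
python3 st.py
```

```text
16.0 ang 83.6 [ 1.0e-04  1.3e-03 -1.0e+00] along,lat,h 46.3 0.09 -0.03 F tool [4.4 0.  2.7] [ 0.57 -0.1  -0.01] 0.023915114614449635 q6 -0.121
```

Seating contact at 46.3 mm, where predicted. A slight extra push to confirm, then draw out.

>>> {"fn": "jog_arm", "kwargs": {
  "plan": [
    [-0.03,0,0,0,0,0,-1],
    [0,0,0,0,0,0,-1],
    [0,0,0,0,0,0,-1]
  ]
}}

```text
t: 16.3
tool_pos: [0.5944, -0.0639, 0.027]
tool_rot: [-2.341, -2.093, -0.003]
contact_force: [0.0, 5.3, -1.3]
opening: 0.0239
grip_force: 69.2
```

```bash
python3 st.py
```

```text
16.3 ang 83.61 [ 2.0e-04  2.3e-03 -1.0e+00] along,lat,h 46.33 0.07 -0.02 F tool [ 5.3 -0.6  1.3] [ 0.93 -0.1  -0.07] 0.02388391865262075 q6 -0.122
```

>>> {"fn": "jog_arm", "kwargs": {
  "plan": [
    [0.1,0,0,0,0,0,-1],
    [0.35,0,0,0,0,0,-1],
    [0.35,0,0,0,0,0,-1],
    [0.35,0,0,0,0,0,-1],
    [0.35,0,0,0,0,0,-1],
    [0.4,0,0,0,0,0,-1],
    [0.4,0,0,0,0,0,-1],
    [0.35,0,0,0,0,0,-1]
  ]
}}

```text
t: 17.1
tool_pos: [0.6002, -0.0117, 0.027]
tool_rot: [-2.341, -2.094, 0.0]
contact_force: [-0.2, 0.8, -2.2]
opening: 0.024
grip_force: 69.2
```

```bash
python3 st.py
```

```text
17.1 ang 83.63 [-1.e-04  0.e+00 -1.e+00] along,lat,h 98.86 -0.05 0.0 F tool [ 0.8 -0.3  2.2] [ 0.   -0.02  0.02] 0.02399375061926814 q6 -0.032
```

Out by about 19 mm beyond the tip. Turn +180° (q6 goes to about 3.11, within range).

>>> {"fn": "jog_arm", "kwargs": {
  "plan": [
    [0,0,0,0,0,0.18,-1],
    [0,0,0,0,0,0.18,-1],
    [0,0,0,0,0,0.18,-1],
    [0,0,0,0,0,0.18,-1],
    [0,0,0,0,0,0.18,-1],
    [0,0,0,0,0,0.18,-1],
    [0,0,0,0,0,0.18,-1],
    [0,0,0,0,0,0.18,-1]
  ]
}}

```text
t: 17.9
tool_pos: [0.6002, -0.0122, 0.027]
tool_rot: [3.101, 0.504, -0.0]
contact_force: [-0.3, -0.6, -2.9]
opening: 0.0239
grip_force: 69.2
```

>>> {"fn": "jog_arm", "kwargs": {
  "plan": [
    [0,0,0,0,0,0.18,-1],
    [0,0,0,0,0,0.18,-1],
    [0,0,0,0,0,0.18,-1],
    [0,0,0,0,0,0.18,-1],
    [0,0,0,0,0,0.18,-1],
    [0,0,0,0,0,0.18,-1],
    [0,0,0,0,0,0.18,-1],
    [0,0,0,0,0,0.18,-1]
  ]
}}

```text
t: 18.7
tool_pos: [0.6002, -0.0122, 0.027]
tool_rot: [2.888, -1.236, 0.0]
contact_force: [1.0, -0.3, -2.4]
opening: 0.024
grip_force: 69.2
```

>>> {"fn": "jog_arm", "kwargs": {
  "plan": [
    [0,0,0,0,0,0.18,-1],
    [0,0,0,0,0,0.18,-1],
    [0,0,0,0,0,0.18,-1],
    [0,0,0,0,0,0.18,-1],
    [0,0,0,0,0,0.18,-1],
    [0,0,0,0,0,0.18,-1],
    [0,0,0,0,0,0.04,-1],
    [0,0,0,0,0,0,-1]
  ]
}}

```text
t: 19.5
tool_pos: [0.6002, -0.0122, 0.027]
tool_rot: [2.095, -2.341, 0.0]
contact_force: [-0.4, -0.4, -1.8]
opening: 0.0238
grip_force: 69.2
```

```bash
python3 st.py
python3 - <<'E'
from h import *
o=ctrl.get_obs();m=R.from_rotvec(o["tool_rot"]).as_matrix()
im,d=ctrl.get_image("wrist");np.savez("pics/w7.npz",im=im,d=d,p=o["tool_pos"],r=o["tool_rot"])
cv2.imwrite("pics/w7.png",im[:,:,::-1])
E
```

```text
19.5 ang -96.37 [-1.e-04 -1.e-04 -1.e+00] along,lat,h 98.33 -0.02 -0.02 F tool [0.4 0.3 1.8] [-0.01 -0.02  0.02] 0.023791302878532827 q6 3.109
```

View pics/w7.png

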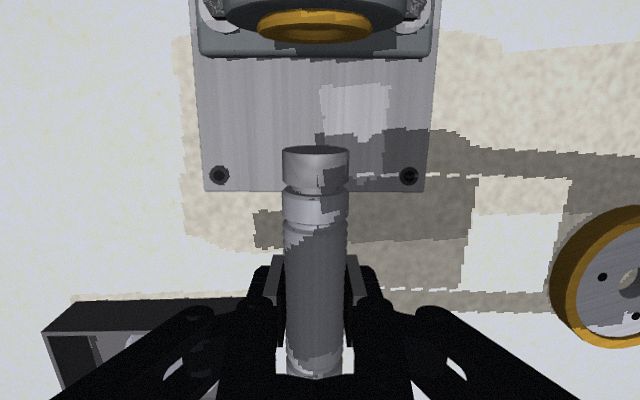

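Wrist: no-go end (cols 282–348, row ~150) faces the bronze flange (cols 258–370, row ~28). Measure the lateral difference.

Run:
```python
from h import *
for n,r in(("w7",(226,330)),("w4",(226,330))):
    f=np.load(f"pics/{n}.npz");o=dict(tool_pos=f["p"],tool_rot=f["r"]);m=R.from_rotvec(o["tool_rot"]).as_matrix()
    uv,P=pts(f,(270,362,*r),o);T=(P-o["tool_pos"])@m;k=(T[:,2]<-.04)&(T[:,2]>-.066)
    k&=~((T[:,0]<.014)&(abs(T[:,1])>.0125))
    gc,gu,e=cyl(P[k],.013,m[:,0]);print(n,"handle",((gc-o["tool_pos"])@m).round(4),(gu@m).round(4),e)
    E=[]
    for v in range(156,180,3):
        t=(deep("wrist",f["d"],np.c_[np.arange(270,362),np.full(92,v)],o)-o["tool_pos"])@m;u=np.arange(270,362)[t[:,2]<-.03];E.append((u.min(),u.max()+1))
    a=np.median(E,0);print("nogo cols",a,"y at axis depth", [((plane("wrist",[[x-.5,168]],o["tool_pos"][2]+.048,o)-o["tool_pos"])@m)[0,1].round(4) for x in a])
f=np.load("pics/w7.npz");o=dict(tool_pos=f["p"],tool_rot=f["r"]);m=R.from_rotvec(o["tool_rot"]).as_matrix()
h=cv2.cvtColor(f["im"],cv2.COLOR_RGB2HSV);uv,P=pts(f,(240,390,0,50),o);s=h[uv[:,1],uv[:,0]];T=(P-o["tool_pos"])@m
k=(s[:,1]>120)&(s[:,0]<30);q=T[k];print("flange y",np.percentile(q[:,1],[1,99]).round(4),"x",np.percentile(q[:,0],[1,50,99]).round(4),"z",np.percentile(q[:,2],[1,99]).round(4),uv[k].min(0),uv[k].max(0))
for lo,hi in((.055,.065),(.07,.08),(.08,.088)):
    z=P[k][:,2];j=(z>lo)&(z<hi);print(lo,q[j][:,1].min(),q[j][:,1].max(),j.sum())
print("flange edges at z .075", ((plane("wrist",[[258,26],[370,26]],.075,o)-o["tool_pos"])@m).round(4))
```

```text
w7 handle [ 0.012   0.0016 -0.0469] [0.9999 0.0056 0.0091] 0.0012534444499111
nogo cols [282. 349.] y at axis depth [np.float64(-0.0108), np.float64(0.0143)]
w4 handle [ 0.012   0.0016 -0.0469] [0.9999 0.0061 0.0085] 0.0012657944194846337
nogo cols [282. 349.] y at axis depth [np.float64(-0.0108), np.float64(0.0143)]
flange y [-0.0162  0.0192] x [0.0979 0.0993 0.1029] z [-0.0674 -0.0326] [257   8] [372  43]
0.055 -0.020218264854304367 0.015717302019689808 553
0.07 -0.017967433295111582 0.020647313897923587 274
0.08 -0.0164029897042589 0.019502862164405235 642
flange edges at z .075 [[ 0.1011 -0.0175 -0.048 ]
 [ 0.1012  0.0202 -0.048 ]]
```

Run:
```python
from h import *
c=I["wrist"];print(c["camera_matrix"][0],c["k1"],c["T_tool_cam"].round(5).tolist())
f=np.load("pics/w7.npz");print(f["p"],f["r"]);o=dict(tool_pos=f["p"],tool_rot=f["r"]);m=R.from_rotvec(f["r"]).as_matrix();print(m.round(4))
print(slopes("wrist",[[281.5,168],[348.5,168]]))
```

```text
[342.39844264   0.         314.3104921 ] -0.047277962205863076 [[0.00065, -0.9536, -0.30109, 0.07732], [1.0, 0.00064, 0.00014, 0.00151], [6e-05, -0.30109, 0.9536, -0.17459], [0.0, 0.0, 0.0, 1.0]]
[ 0.6001629  -0.01219039  0.02698327] [ 2.09452526e+00 -2.34129329e+00  4.84672339e-05]
[[-1.109e-01 -9.938e-01 -1.000e-04]
 [-9.938e-01  1.109e-01 -1.000e-04]
 [ 1.000e-04  1.000e-04 -1.000e+00]]
[[-0.09592539 -0.11326688]
 [ 0.09996085 -0.11327112]]
```

The reported wrist-camera extrinsics jitter by about 2 mm between scripts, so only differences within one image count. Within this one, plug centre y = 1.75 mm and flange centre y = 1.35 mm: aligned, correct −0.4 mm. The gap is about 39 mm. Approach 32 mm, then creep.

>>> {"fn": "jog_arm", "kwargs": {
  "plan": [
    [0.3,-0.02,0,0,0,0,-1],
    [0.4,0,0,0,0,0,-1],
    [0.4,0,0,0,0,0,-1],
    [0.3,0,0,0,0,0,-1],
    [0.15,0,0,0,0,0,-1],
    [0.05,0,0,0,0,0,-1],
    [0,0,0,0,0,0,-1]
  ]
}}

```text
t: 20.25
tool_pos: [0.5969, -0.0445, 0.027]
tool_rot: [-2.094, 2.342, 0.0]
contact_force: [-0.3, -1.3, -2.1]
opening: 0.0241
grip_force: 69.2
```

```bash
python3 st.py
python3 - <<'E'
from h import *
o=ctrl.get_obs();m=R.from_rotvec(o["tool_rot"]).as_matrix();im,d=ctrl.get_image("wrist");f=dict(d=d);cv2.imwrite("pics/w8.png",im[:,:,::-1])
h=cv2.cvtColor(im,cv2.COLOR_RGB2HSV);uv,P=pts(f,(230,400,60,170),o);T=(P-o["tool_pos"])@m;s=h[uv[:,1],uv[:,0]]
k=(s[:,1]>120)&(s[:,0]<30);q=T[k];print("flange y",np.percentile(q[:,1],[.5,99.5]).round(4),"front x",np.percentile(q[:,0],[1,50]).round(4),uv[k].min(0),uv[k].max(0))
k=(s[:,1]<90)&(abs(T[:,1])<.016)&(T[:,2]<-.04)&(T[:,0]<.065);q=T[k];print("plug x",np.percentile(q[:,0],[95,99]).round(4),"y",np.percentile(q[:,1],[.5,99.5]).round(4))
E
```

```text
20.25 ang -96.41 [-0.e+00  1.e-04 -1.e+00] along,lat,h 65.84 0.45 0.01 F tool [1.3 0.2 2.1] [-0.03 -0.05  0.07] 0.024142614915083505 q6 3.055
flange y [-0.0164  0.0196] front x [0.066  0.0682] [262  60] [368 136]
plug x [0.0598 0.0599] y [-0.0104  0.014 ]
```

Aligned (flange y 1.6 mm, plug y 1.8 mm), gap about 6 mm. Creep.

>>> {"fn": "jog_arm", "kwargs": {
  "plan": [
    [0.08,0,0,0,0,0,-1],
    [0.07,0,0,0,0,0,-1],
    [0.05,0,0,0,0,0,-1],
    [0,0,0,0,0,0,-1]
  ]
}}

```text
t: 20.7
tool_pos: [0.5965, -0.0484, 0.027]
tool_rot: [2.094, -2.342, -0.0]
contact_force: [-0.3, -0.4, -2.4]
opening: 0.0241
grip_force: 69.2
```

>>> {"fn": "jog_arm", "kwargs": {
  "plan": [
    [0.035,0,0,0,0,0,-1],
    [0,0,0,0,0,0,-1]
  ]
}}

```text
t: 20.9
tool_pos: [0.5964, -0.0491, 0.027]
tool_rot: [2.094, -2.342, -0.0]
contact_force: [0.1, 0.1, -2.7]
opening: 0.024
grip_force: 69.2
```

```bash
python3 st.py
```

```text
20.9 ang -96.39 [-1.e-04  0.e+00 -1.e+00] along,lat,h 61.26 0.44 -0.04 F tool [-0.1 -0.1  2.7] [-0.07 -0.04  0.01] 0.023974394265315835 q6 3.047
```

>>> {"fn": "jog_arm", "kwargs": {
  "plan": [
    [0.03,0,0,0,0,0,-1],
    [0,0,0,0,0,0,-1]
  ]
}}

```text
t: 21.1
tool_pos: [0.5964, -0.0496, 0.027]
tool_rot: [-2.094, 2.342, -0.0]
contact_force: [-0.5, 0.3, -2.7]
opening: 0.0237
grip_force: 69.2
```

>>> {"fn": "jog_arm", "kwargs": {
  "plan": [
    [0.03,0,0,0,0,0,-1],
    [0,0,0,0,0,0,-1]
  ]
}}

```text
t: 21.3
tool_pos: [0.5963, -0.0503, 0.027]
tool_rot: [2.094, -2.342, -0.0]
contact_force: [-0.1, -0.0, -2.2]
opening: 0.0235
grip_force: 69.2
```

```bash
python3 st.py
```

```text
21.3 ang -96.39 [-1.e-04 -0.e+00 -1.e+00] along,lat,h 60.06 0.46 -0.02 F tool [0.  0.1 2.2] [ 0.02  0.02 -0.02] 0.02349883983077821 q6 3.045
```

>>> {"fn": "jog_arm", "kwargs": {
  "plan": [
    [0.03,0,0,0,0,0,-1],
    [0,0,0,0,0,0,-1]
  ]
}}

```text
t: 21.5
tool_pos: [0.5963, -0.0506, 0.027]
tool_rot: [-2.094, 2.342, 0.001]
contact_force: [0.2, 1.1, -2.8]
opening: 0.0235
grip_force: 69.2
```

>>> {"fn": "jog_arm", "kwargs": {
  "plan": [
    [0.03,0,0,0,0,0,-1],
    [0,0,0,0,0,0,-1]
  ]
}}

```text
t: 21.7
tool_pos: [0.5963, -0.0506, 0.027]
tool_rot: [-2.093, 2.341, 0.002]
contact_force: [0.6, 4.3, -1.2]
opening: 0.0241
grip_force: 69.2
```

```bash
python3 st.py
```

```text
21.7 ang -96.39 [ 2.0e-04  1.5e-03 -1.0e+00] along,lat,h 59.76 0.45 0.01 F tool [-4.4 -0.1  1.2] [ 0.72 -0.14  0.03] 0.024120479344118255 q6 3.043
```

Contact at 59.8 mm, 4.4 N, no entry. Add a touch and hold about 1.5 s.

>>> {"fn": "jog_arm", "kwargs": {
  "plan": [
    [0.015,0,0,0,0,0,-1],
    [0,0,0,0,0,0,-1],
    [0,0,0,0,0,0,-1],
    [0,0,0,0,0,0,-1],
    [0,0,0,0,0,0,-1],
    [0,0,0,0,0,0,-1],
    [0,0,0,0,0,0,-1],
    [0,0,0,0,0,0,-1]
  ]
}}

```text
t: 22.5
tool_pos: [0.5963, -0.0506, 0.027]
tool_rot: [-2.093, 2.341, 0.002]
contact_force: [-0.5, 6.0, -0.9]
opening: 0.0238
grip_force: 69.2
```

>>> {"fn": "jog_arm", "kwargs": {
  "plan": [
    [0,0,0,0,0,0,-1],
    [0,0,0,0,0,0,-1],
    [0,0,0,0,0,0,-1],
    [0,0,0,0,0,0,-1],
    [0,0,0,0,0,0,-1],
    [0,0,0,0,0,0,-1],
    [0,0,0,0,0,0,-1],
    [0,0,0,0,0,0,-1]
  ]
}}

```text
t: 23.3
tool_pos: [0.5962, -0.0506, 0.027]
tool_rot: [-2.093, 2.341, 0.002]
contact_force: [1.2, 5.5, -1.2]
opening: 0.0242
grip_force: 69.2
```

```bash
python3 st.py
```

```text
23.3 ang -96.38 [ 2.0e-04  1.9e-03 -1.0e+00] along,lat,h 59.75 0.44 0.01 F tool [-5.6 -0.6  1.2] [ 0.9  -0.04 -0.  ] 0.024237339609118145 q6 3.042
```

Held about 1.6 s at about 5.5 N. Back out, then lift while turning back −180° (joint 6 must unwind).

>>> {"fn": "jog_arm", "kwargs": {
  "plan": [
    [-0.1,0,0,0,0,0,-1],
    [-0.3,0,0,0,0,0,-1],
    [-0.4,0,0,0,0,0,-1],
    [-0.4,0,0,0,0,0,-1],
    [-0.4,0,0,0,0,0,-1],
    [-0.35,0,0,0,0,0,-1],
    [0,0,-0.5,0,0,-0.18,-1],
    [0,0,-0.5,0,0,-0.18,-1]
  ]
}}

```text
t: 24.1
tool_pos: [0.6001, -0.0122, 0.0467]
tool_rot: [2.409, -2.015, -0.002]
contact_force: [0.2, -0.6, -3.0]
opening: 0.024
grip_force: 69.2
```

>>> {"fn": "jog_arm", "kwargs": {
  "plan": [
    [0,0,-0.5,0,0,-0.18,-1],
    [0,0,-0.5,0,0,-0.18,-1],
    [0,0,-0.5,0,0,-0.18,-1],
    [0,0,-0.5,0,0,-0.18,-1],
    [0,0,-0.5,0,0,-0.18,-1],
    [0,0,-0.5,0,0,-0.18,-1],
    [0,0,0,0,0,-0.18,-1],
    [0,0,0,0,0,-0.18,-1]
  ]
}}

```text
t: 24.9
tool_pos: [0.6009, -0.0126, 0.1077]
tool_rot: [3.114, -0.411, 0.002]
contact_force: [0.3, 0.1, -3.1]
opening: 0.0243
grip_force: 69.2
```

>>> {"fn": "jog_arm", "kwargs": {
  "plan": [
    [0,0,0,0,0,-0.18,-1],
    [0,0,0,0,0,-0.18,-1],
    [0,0,0,0,0,-0.18,-1],
    [0,0,0,0,0,-0.18,-1],
    [0,0,0,0,0,-0.18,-1],
    [0,0,0,0,0,-0.18,-1],
    [0,0,0,0,0,-0.18,-1],
    [0,0,0,0,0,-0.18,-1]
  ]
}}

```text
t: 25.7
tool_pos: [0.6005, -0.0125, 0.1069]
tool_rot: [2.85, 1.322, -0.0]
contact_force: [-0.6, -0.1, -2.4]
opening: 0.0239
grip_force: 69.2
```

>>> {"fn": "jog_arm", "kwargs": {
  "plan": [
    [0,0,0,0,0,-0.18,-1],
    [0,0,0,0,0,-0.18,-1],
    [0,0,0,0,0,-0.18,-1],
    [0,0,0,0,0,-0.18,-1],
    [0,0,0,0,0,-0.18,-1],
    [0,0,0,0,0,-0.18,-1],
    [0,0,0,0,0,-0.18,-1],
    [0,0,0,0,0,0,-1]
  ]
}}

```text
t: 26.5
tool_pos: [0.6005, -0.0126, 0.1069]
tool_rot: [-1.888, -2.511, 0.0]
contact_force: [0.3, -1.0, -1.7]
opening: 0.0238
grip_force: 69.2
```

Run:
```python
from h import *
o=ctrl.get_obs();print(o["t"],o["tool_pos"],xang(o["tool_rot"]),o["q"][5],plan(o,[.5164,.2640,.107],106.6))
```

```text
26.5 [ 0.60046299 -0.01255628  0.1069457 ] 106.10735435820905 -0.4258273435923331 ('turn tz deg', np.float64(-0.5), 'shift now mm', array([ 2.89e+02, -4.00e+00, -1.00e-01]), 'tilt', array([-1.e-04, -1.e-04, -1.e+00]))
```

>>> {"fn": "jog_arm", "kwargs": {
  "plan": [
    [0.963,-0.013,0,0,0,0,-1],
    [0.963,-0.013,0,0,0,0,-1],
    [0.963,-0.013,0,0,0,0,-1],
    [0.963,-0.013,0,0,0,0,-1],
    [0.963,-0.013,0,0,0,0,-1],
    [0.963,-0.013,0,0,0,0,-1],
    [0.963,-0.013,0,0,0,0,-1],
    [0.963,-0.013,0,0,0,0,-1]
  ]
}}

```text
t: 27.3
tool_pos: [0.5549, 0.1363, 0.107]
tool_rot: [-1.891, -2.508, -0.0]
contact_force: [0.2, -0.1, -2.4]
opening: 0.0238
grip_force: 69.2
```

>>> {"fn": "jog_arm", "kwargs": {
  "plan": [
    [0.963,-0.013,0,0,0,0,-1],
    [0.963,-0.013,0,0,0,0,-1],
    [0.963,-0.013,0,0,0,0,-1],
    [0.963,-0.013,0,0,0,0,-1],
    [0.963,-0.013,0,0,0,0,-1],
    [0.963,-0.013,0,0,0,0,-1],
    [0.963,-0.013,0,0,0,-0.011,-1],
    [0,0,0,0,0,0,-1]
  ]
}}

```text
t: 28.1
tool_pos: [0.5151, 0.2661, 0.107]
tool_rot: [-1.876, -2.519, -0.001]
contact_force: [0.9, 0.1, -2.2]
opening: 0.024
grip_force: 69.2
```

>>> {"fn": "jog_arm", "kwargs": {
  "plan": [
    [0,0,0.8,0,0,0,-1],
    [0,0,1,0,0,0,-1],
    [0,0,1,0,0,0,-1],
    [0,0,0.5,0,0,0,-1],
    [0,0,0.2,0,0,0,-1],
    [0,0,0,0,0,0,-1],
    [0,0,0,0,0,0,-1],
    [0,0,0,0,0,0,-1]
  ]
}}

```text
t: 28.9
tool_pos: [0.5176, 0.2638, 0.0383]
tool_rot: [1.877, 2.518, 0.003]
contact_force: [-0.2, -0.3, -1.9]
opening: 0.0239
grip_force: 69.2
```

Run:
```python
from h import *
o=ctrl.get_obs();print(o["t"],o["tool_pos"],xang(o["tool_rot"]),o["contact_force"],plan(o,[.5164,.2640,-.003],106.6))
```

```text
28.9 [0.51760552 0.26381686 0.03831161] 106.5860055928344 [-0.16337111 -0.29963499 -1.93381504] ('turn tz deg', np.float64(-0.0), 'shift now mm', array([ 0.5, -1.2, 41.3]), 'tilt', array([ 2.2e-03,  8.0e-04, -1.0e+00]))
```

>>> {"fn": "jog_arm", "kwargs": {
  "plan": [
    [0,0,0.4,0,0,0,-1],
    [0,0,0.3,0,0,0,-1],
    [0,0,0.1,0,0,0,-1],
    [0,0,0,0,0,0,-1],
    [0,0,0,0,0,0,-1],
    [0,0,0,0,0,0,-1],
    [0,0,0,0,0,0,-1]
  ]
}}

```text
t: 29.6
tool_pos: [0.5169, 0.2636, 0.0213]
tool_rot: [1.877, 2.519, 0.001]
contact_force: [-0.5, -0.0, -2.4]
opening: 0.0239
grip_force: 69.2
```

Run:
```python
from h import *
o=ctrl.get_obs();print(o["t"],o["tool_pos"],xang(o["tool_rot"]),o["contact_force"],plan(o,[.5164,.2640,-.003],106.6))
```

```text
29.6 [0.51685426 0.2636244  0.02132064] 106.60201670497952 [-0.47597417 -0.00619839 -2.35309056] ('turn tz deg', np.float64(0.0), 'shift now mm', array([ 0.5, -0.3, 24.3]), 'tilt', array([ 5.e-04,  2.e-04, -1.e+00]))
```

Within 0.5 mm of the pickup line. Lower to about 1 mm above, then settle.

>>> {"fn": "jog_arm", "kwargs": {
  "plan": [
    [0.025,-0.015,0.4,0,0,0,-1],
    [0,0,0.4,0,0,0,-1],
    [0,0,0.25,0,0,0,-1],
    [0,0,0.1,0,0,0,-1],
    [0,0,0,0,0,0,-1],
    [0,0,0,0,0,0,-1]
  ]
}}

```text
t: 30.2
tool_pos: [0.516, 0.2639, -0.0022]
tool_rot: [-1.877, -2.519, 0.001]
contact_force: [-0.8, -0.6, -2.5]
opening: 0.0243
grip_force: 69.3
```

>>> {"fn": "jog_arm", "kwargs": {
  "plan": [
    [0,0,0.04,0,0,0,-1],
    [0,0,0,0,0,0,-1],
    [0,0,0,0,0,0,-1]
  ]
}}

```text
t: 30.5
tool_pos: [0.5162, 0.2639, -0.0027]
tool_rot: [-1.877, -2.519, 0.0]
contact_force: [-0.7, -0.2, -1.8]
opening: 0.0241
grip_force: 69.3
```

>>> {"fn": "jog_arm", "kwargs": {
  "plan": [
    [0,0,0.03,0,0,0,-1],
    [0,0,0,0,0,0,-1],
    [0,0,0,0,0,0,-1]
  ]
}}

```text
t: 30.8
tool_pos: [0.5163, 0.264, -0.003]
tool_rot: [1.877, 2.519, 0.0]
contact_force: [-2.6, -0.7, 1.3]
opening: 0.0243
grip_force: 69.5
```

>>> {"fn": "jog_arm", "kwargs": {
  "plan": [
    [0,0,0.03,0,0,0,-1],
    [0,0,0,0,0,0,-1],
    [0,0,0,0,0,0,-1]
  ]
}}

```text
t: 31.1
tool_pos: [0.5163, 0.264, -0.003]
tool_rot: [-1.877, -2.519, 0.0]
contact_force: [-5.0, -2.1, 5.1]
opening: 0.0235
grip_force: 70.1
```

Seated in the V notches. Release gently, then rise straight up.

>>> {"fn": "jog_arm", "kwargs": {
  "plan": [
    [0,0,0,0,0,0,0],
    [0,0,0,0,0,0,0.5],
    [0,0,0,0,0,0,1],
    [0,0,0,0,0,0,1],
    [0,0,0,0,0,0,1],
    [0,0,0,0,0,0,1]
  ]
}}

```text
t: 31.7
tool_pos: [0.5162, 0.2639, -0.0041]
tool_rot: [-1.877, -2.519, 0.0]
contact_force: [0.2, 0.4, -0.1]
opening: 0.0856
grip_force: 0.0
```

>>> {"fn": "jog_arm", "kwargs": {
  "plan": [
    [0,0,-0.4,0,0,0,1],
    [0,0,-0.8,0,0,0,1],
    [0,0,-1,0,0,0,1],
    [0,0,-1,0,0,0,1],
    [0,0,-1,0,0,0,1],
    [0,0,-1,0,0,0,1],
    [0,0,-0.5,0,0,0,1],
    [0,0,0,0,0,0,1]
  ]
}}

```text
t: 32.5
tool_pos: [0.5178, 0.2645, 0.1132]
tool_rot: [1.876, 2.517, 0.007]
contact_force: [1.3, 0.9, -0.0]
opening: 0.0851
grip_force: 0.0
```

Run:
```python
from h import *
o=ctrl.get_obs();im,d=ctrl.get_image("wrist");cv2.imwrite("pics/w9.png",im[:,:,::-1])
g=gauge(im,d,o,(260,370,60,340),.03,.045);g.pop("mask");g.pop("wid");print(o["t"],o["opening"],g)
uv,P=pts(dict(d=d),(305,335,125,290),o);k=(P[:,2]>.035)&(P[:,2]<.065);gc,gu,e=cyl(P[k],.013,np.array([.286,-.958,0]));print(gc,gu,e)
```

```text
32.5 0.08506016205612477 {'ends': array([[0.498 , 0.3213, 0.045 ],
       [0.5386, 0.1833, 0.045 ]]), 'len': np.float64(0.1439), 'line': (np.float32(0.5189389), np.float32(0.24963544)), 'ang': np.float32(-73.5707), 'rows': (np.int64(125), np.int64(304)), 'topz': array([0.0545, 0.0573])}
[0.51401751 0.26700894 0.04352237] [ 0.29010281 -0.95694265 -0.01005568] 0.0014030761819551968
```

View pics/w9.png

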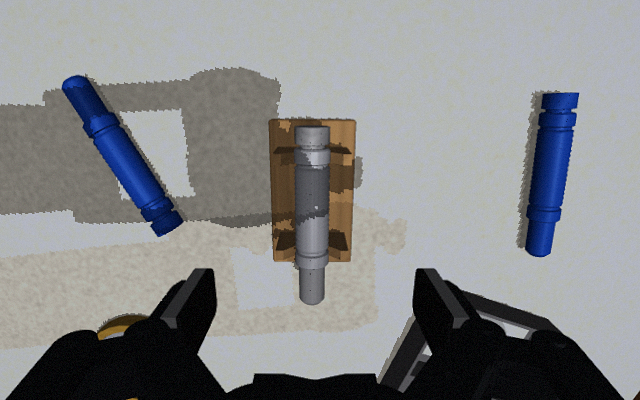

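The gauge lies in both notches as at the start (rows 125–304, column ~312), top at 57 mm. The gripper is clear. Hand in.

```bash
python3 -c "
from station import ctrl
print(ctrl.finish_job())"
```

```text
the job is handed in; nothing more can be done
None
```

The job is handed in at about 32.5 s: the go end seated fully in the bush at about 5 N, the no-go end was held square against the mouth for about 1.6 s at about 5.5 N without entering, and the gauge lies back in both notches of its rest.

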